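Nest the bedside cups and hold them up level

ROBOT

A 6-joint arm with a two-finger parallel gripper is mounted at the origin on the work surface. World frame = base frame: x ahead of the robot, y to its left, z up, the work surface at z = 0. Lengths are in mm, angles in degrees, forces in N, time in s.
With the tool pointing down it reaches from about 300 to 850 mm from the base axis. Payload 4.2 kg.
Tool frame: the origin (TCP) lies at the very end of the fingers, on their centre line; the grasp point (between the pads) lies 19 mm behind it (env.grip_point_offset is the distance from the TCP to the grasp point, in mm); z points along the fingers, y is the line along which they close (so a half turn about z gives the same grasp; the last joint's range is limited). The gripper opens to 91 mm and grips with 3 to 60 N. Pads are 32 mm wide; open, the fingers measure 118 mm over their backs; the gripper's body (76 mm by 178 mm) begins 60 mm behind the grasp point.
Start: joints at [68.526, 18.312, 89.639, -0, 72.044, -1.146], TCP at [199.76, 539.202, 213.976] pointing down, gripper open.
Joint ranges: [-177.97, 177.97], [-48.28, 115.42], [12.27, 149.76], [-77.06, 257.06], [2.81, 150.46], [-146.56, 146.56]. Speed limits (degrees/s): [147.25, 147.25, 180, 180, 180, 180].

INTERFACE

Orientations are given as [roll, pitch, yaw] about the fixed x, y, z axes, in that order (R = Rz(yaw) Ry(pitch) Rx(roll)).
In Python, from workcell import env gives the robot as it stands. The module is installed in compiled form; this text tells all that it offers.
- The arm moves only by the tool arm_command, never from a script. Its argument "rows" is a list of rows, each an object with "delta_pos": the shift along the tool's x, y, z in mm, a list of three; "roll": the turn about the tool's z in units of 5 degrees (1.0 is 5 degrees); "jaw": the opening in per cent of the stroke, from 0 (shut) to 100 (fully open). A call has 1 to 20 rows; each row is the pose to reach, as a shift and turn from the pose commanded when the call began, along the tool's axes at that moment; what a row does not reach only later rows make up. A row lasts 1/12 s, in which the tool goes at most 41.7 mm and 7.16 degrees, less where a joint would pass 70% of its speed; a pose out of reach is approached as far as the arm can. A call with a gripper value outside its range is refused whole. The fingers move at their own pace and stop on an object; "squeeze" is the grip in N (left out, the last holds). Time passes only in rows, so rows that repeat a pose let the fingers close. It gives the time, the measured TCP pose, the force, the opening and the grip force at its end, in the units of the state.
- env.state(): the state, without advancing time (a new reading comes with each control period).
- env.grab_frame(name): name is "scene" or "top" or "wrist"; returns a dict with "img" (480x640x3 uint8, blue, green, red), "z_map" (480x640 float32, mm along the optical axis (not along the pixel's ray), 0 where there is no reading), "fov_y" (degrees; the focal length in pixels is half the picture's height over the tangent of half this angle, whatever the lens; pixels are square), "cx", "cy" (the principal point, pixels), "dist" ([k1, k2, p1, p2, k3] as OpenCV has them; the pictures are not rectified), "R" (3x3) and "t" (3): a world point X has camera coordinates R X + t; the wrist camera has in their place "T_tool_cam" (4x4, takes a point from camera to tool coordinates, whose origin is the TCP and whose axes are the flange's). Camera axes: x right, y down, z forward; pixel columns grow to the right and rows downward; lengths in mm; the calibration is good to about 2 mm. A picture is of the moment at which its call begins: read the wrist's pose just before it.
- env.job_done(): hands the job in; it is judged then, once.
The state is a dict: "time_s": time; "qpos": joint angles; "qvel": joint speeds; "effort": joint torques, N m; "ee_pos": TCP position; "ee_rot": TCP orientation; "force": force on the tool from outside, world axes, zero at the start; "torque": the same for the moment, N m; "gripper_width": finger opening in mm; "gripper_force": force on a finger pad.
Only numpy, scipy, OpenCV 4.12 (cv2) and the standard library are available. Lean on these libraries where they do the work, as an engineer would, in place of code of your own. Each camera call takes 0.05 s, during which the arm holds its last target. There are 200 camera calls.

TASK

Nest the three loose handleless cups on the nightstand in size order, the medium one standing inside the large one and the small one inside the medium one, keeping them upright and lowering rather than dropping them, with the large cup standing on the nightstand top. Then take the large cup by its outside, lift the whole nest so that its bottom is about 12 cm above the top, and finish while holding it there, steady and level, ready for someone to take it. Leave the remote, mug, magnifier and glasses case where they lie.

Things in the scene. Friction and masses are not known exactly. Their poses are not given: they have to be found in the camera images.
- large_c (a point): Large blue ceramic cup, straight round wall, no handle: outside diameter 68 mm, height 62 mm, wall 3 mm (inside diameter 62 mm), floor 8 mm thick, about 220 g. The point is on its axis, half-way up (31 mm above its underside); z is its axis, up. Open on top, standing on the nightstand top at the start.
- medium_c (a point): Medium white ceramic cup, straight round wall, no handle: outside diameter 51 mm, height 64 mm, wall 3 mm (inside diameter 45 mm), floor 8 mm thick, about 120 g. The point is on its axis, half-way up (32 mm above its underside); z up. Standing inside the large cup its rim is 10 mm above the large cup's rim (72 mm above the large cup's underside).
- small_c (a point): Small orange plastic cup, straight round wall, no handle: outside diameter 34 mm, height 66 mm, wall 2.5 mm, floor 8 mm thick, about 60 g. The point is on its axis, half-way up (33 mm above its underside); z up. In the full nest its rim is 10 mm above the medium cup's rim (82 mm above the large cup's underside).
- large: The large blue cup again: origin at the centre of its underside, z up.
- medium: The medium white cup again: origin at the centre of its underside, z up.
- small: The small orange cup again: origin at the centre of its underside, z up.
- remote_c (a point): Bystander: beige remote control lying flat, 46 x 165 x 20 mm (x, y, z), the point at its centre. Loose.
- mug_c (a point): Bystander: green ceramic mug with a handle (towards its +y), 80 mm across, 85 mm high, the point on its axis half-way up. Loose. Not one of the cups to nest.
- magnifier: Bystander: clear acrylic magnifier lying flat, 8 mm thick: lens 80 mm across, its underside centre is the origin; the 18 mm wide handle reaches 135 mm from there along its -x. Loose.
- glasses_case_c (a point): Bystander: dark glasses case, 160 x 60 x 40 mm (x, y, z), the point at its centre. Loose.
- books: Fixed: two books lying in a pile, about 200 x 135 mm and 56 mm high, origin at the centre of the underside. Not listed, also fixed: a clock, a flat tissue box and a lotion jar (none over 85 mm high) along the far edge beyond x = 0.7, and a pegboard panel rising 120 mm along the left edge at y = 0.58; the nightstand top is the plane z = 0.

How it is judged (in metres and radians):
On the way:
1. the medium cup stands in the large one and the small cup in the medium one, the large cup standing on the nightstand top (horizontal distance between medium_c and large_c below 0.01 m and z of medium_c in the frame of large_c between 0.004 and 0.014 m and horizontal distance between small_c and medium_c below 0.01 m and z of small_c in the frame of medium_c between 0.004 and 0.014 m and height (world z) of large_c below 0.035 m and angle between large_c's own z axis and vertical below 0.1 rad), for 0.2 s.
At the end, for the whole second after the job is handed in: The gripper holds the large cup, the others seated in it in size order (axes within 10 mm); its underside is 90 to 160 mm above the top, level within 0.1 rad (inner cups 0.15), slower than 20 mm/s and 0.15 rad/s, nothing but the gripper carrying it (horizontal distance between medium_c and large_c below 0.01 m and z of medium_c in the frame of large_c between 0.004 and 0.014 m and horizontal distance between small_c and medium_c below 0.01 m and z of small_c in the frame of medium_c between 0.004 and 0.014 m and height (world z) of large between 0.09 and 0.16 m and angle between large_c's own z axis and vertical below 0.1 rad and angle between each of medium_c, small_c's own z axis and vertical below 0.15 rad and linear speed of large below 0.02 m/s and angular speed of large below 0.15 rad/s and contact force between the fingers and large above 1 N and contact force between large and mug below 0.05 N and contact force between large and books below 0.05 N); the arm keeps its last pose, push and grip.
It fails at once if the remote, mug, magnifier or glasses case is pushed more than 3 cm from where it lay (distance of any of remote_c, mug_c, magnifier, glasses_case_c from where it was at the start of the episode above 0.03 m).
It fails at once if a cup is tipped more than about 35 degrees (angle between any of large_c, medium_c, small_c's own z axis and vertical above 0.6 rad).
It fails at once if a cup is dropped (falls freely more than about 2.5 cm) ((contact force between large and anything else below 0.02 N and linear speed of large above 0.7 m/s) or (contact force between medium and anything else below 0.02 N and linear speed of medium above 0.7 m/s) or (contact force between small and anything else below 0.02 N and linear speed of small above 0.7 m/s)).
It also fails if it takes over 72 s, if anything falls off the work surface, if the arm or the gripper's body presses on something with over 40 N, if the wrist force passes 120 N, or if a joint passes its speed limit or range.

## Working session

There is one attempt and no reset: what is moved stays moved. The work goes in short steps, Python scripts to look and compute and a tool call to move; the robot and the scene stay as the last step left them, time stands still between calls to the robot, and variables do not carry over. Pictures are saved under pics/ and viewed, at most 10 in all, crops included, and the job is handed in when it is done.

Besides the shell and the picture viewer there is one more tool, called after "Emit:" as name(argument=value, ...) on one line, values as JSON. arm_command: Moves the arm, as the interface text tells. Its arguments: {"type":"object","properties":{"rows":{"type":"array"},"squeeze":{"type":"number"}},"required":["rows"]}

```bash
mkdir -p pics
cat > h.py <<'E'
import numpy as np, cv2
from workcell import env
from scipy.spatial.transform import Rotation as Rt
def K(f):
    F=240/np.tan(np.radians(f["fov_y"])/2); return np.array([[F,0,f["cx"]],[0,F,f["cy"]],[0,0,1]])
def cloud(f):
    v,u=np.mgrid[0:480,0:640]
    p=cv2.undistortPoints(np.stack([u,v],-1).reshape(-1,1,2).astype(np.float64),K(f),np.array(f["dist"],float)).reshape(480,640,2)
    z=f["z_map"].astype(float); P=np.dstack([p[...,0]*z,p[...,1]*z,z])
    R=np.array(f["R"]);t=np.array(f["t"]); W=(P-t)@R; W[z==0]=np.nan
    return W
def tool():
    s=env.state(); return np.array(s["ee_pos"]),Rt.from_euler('xyz',s["ee_rot"],degrees=True).as_matrix()
E
python3 - <<'E'
from h import *
s=env.state();print(s)
for n in("top","scene"):
    f=env.grab_frame(n);cv2.imwrite(f"pics/{n}0.png",f["img"]);W=cloud(f);np.save(n+".npy",W);np.save(n+"_img.npy",f["img"])
    print(n,f["fov_y"],f["dist"],-np.array(f["R"]).T@f["t"])
E
```

```text
{'time_s': 0.0, 'qpos': array([ 6.85256569e+01,  1.83523127e+01,  8.97077872e+01,  1.88373986e-04,
        7.20431601e+01, -1.14449558e+00]), 'qvel': array([-0.1142516 ,  0.05258127, -0.08172881, -0.01531542,  0.04237897,
       -0.09203402]), 'effort': array([ 4.54175824e-04, -4.12460411e+01, -2.31977051e+01,  7.27524748e-02,
        4.56566561e-02, -1.40159282e-04]), 'ee_pos': array([199.56588292, 538.70994073, 213.10418988]), 'ee_rot': array([-1.79896764e+02, -2.24156079e-03,  1.59670092e+02]), 'force': array([-0.69405611,  0.75402539, -0.263999  ]), 'torque': array([ 0.0414085 , -0.0060315 ,  0.02067374]), 'gripper_force': 0.0, 'gripper_width': 91.15242384528543}
top 56.936564405100725 [-0.00768376  0.          0.          0.          0.        ] [ 444.36479903   30.04035237 1288.88669585]
scene 47.936471032388155 [-0.00716276  0.          0.          0.          0.        ] [1376.35246623  428.22784641 1116.20571419]
```

View pics/top0.png

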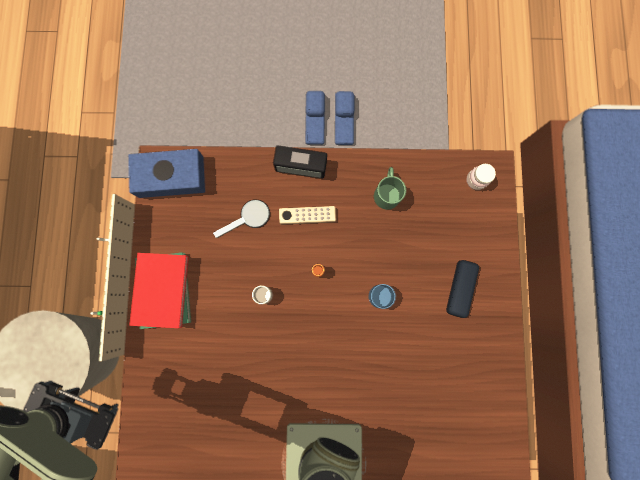

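View pics/scene0.png

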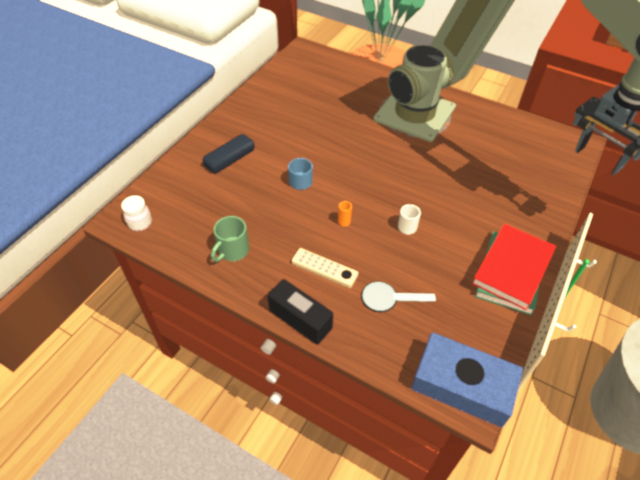

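The top view shows the medium cup at (262,295), the small one at (318,270) and the large one at (383,296). The remote, mug, magnifier and case are farther out, and the scene view agrees. Next I fit circles to the rims.

```bash
cat > fit.py <<'E'
from h import *
from scipy.optimize import least_squares
def fit(P,r):
    c=least_squares(lambda c:np.hypot(P[:,0]-c[0],P[:,1]-c[1])-r,P[:,:2].mean(0),loss='soft_l1').x
    return c,np.abs(np.hypot(*(P[:,:2]-c).T)-r).mean()
E
python3 - <<'E'
from fit import *
W=np.load("top.npy");S=np.load("scene.npy")
print("table z",np.nanmedian(W[340:360,250:300,2]),np.nanmedian(S[150:170,350:380,2]))
for n,(u,v),r,h in(("L",(383,296),32.5,62),("M",(262,295),24,64),("S",(318,270),15.7,66)):
    A=W[v-25:v+25,u-25:u+25].reshape(-1,3);A=A[A[:,2]>h-6];c,e=fit(A,r)
    B=S.reshape(-1,3);B=B[(np.hypot(*(B[:,:2]-c).T)<r+15)&(B[:,2]>h-6)];c2,e2=fit(B,r)
    print(n,c,e,len(A),A[:,2].mean(),"|scene",c2,e2,len(B),B[:,2].mean(), "ext",np.ptp(A,0))
for n,(u,v) in(("mag",(255,213)),("maghandle",(215,236)),("remote",(307,215)),("mug",(390,190)),("case",(462,289)),("caseend",(455,315)),("books",(186,290)),("clock",(300,160))): print(n,W[v,u].round())
f=env.grab_frame("wrist");T=np.array(f["T_tool_cam"]);print(T.round(3),f["fov_y"])
E
```

```text
table z -0.37189026822385596 0.31802628853521786
L [ 454.73236444 -155.98877595] 0.8034606202504864 85 61.22651585939135 |scene [ 457.13948762 -158.77426973] 1.651658342178932 131 60.66502206931707 ext [65.60680383 66.54182658  9.94559659]
M [455.09193492 178.57025622] 0.7774402708053397 61 63.901900932007045 |scene [456.7191157  176.05229723] 1.3221818275657071 105 62.48247251212091 ext [46.43048082 49.84203515 10.60151146]
S [525.11684027  23.8756558 ] 0.5284236418756659 35 65.63778201124272 |scene [526.77405433  21.31654752] 1.358853859594906 62 64.72527421872563 ext [30.81105343 30.46576154  8.58604982]
mag [692. 209.  12.]
maghandle [623. 323.  11.]
remote [685.  56.  27.]
mug [ 768. -190.    5.]
case [ 476. -382.   43.]
caseend [ 404. -364.   30.]
books [466. 401.   6.]
clock [835.  77.  75.]
[[ 1.00000e-03 -9.58000e-01 -2.87000e-01  8.11090e+01]
 [ 1.00000e+00  1.00000e-03  0.00000e+00  1.51000e-01]
 [ 0.00000e+00 -2.87000e-01  9.58000e-01 -1.71274e+02]
 [ 0.00000e+00  0.00000e+00  0.00000e+00  1.00000e+00]] 59.837455426525075
```

Emit:
arm_command(rows=[{"delta_pos": [-30,-20,0],"roll": -1,"jaw": 100},{"delta_pos": [-60,-40,3],"roll": -2,"jaw": 100},{"delta_pos": [-90,-60,6],"roll": -3,"jaw": 100},{"delta_pos": [-120,-80,9],"roll": -4.07,"jaw": 100},{"delta_pos": [-150,-100,13],"roll": -4.07,"jaw": 100},{"delta_pos": [-180,-125,13],"roll": -4.07,"jaw": 100},{"delta_pos": [-210,-145,13],"roll": -4.07,"jaw": 100},{"delta_pos": [-240,-165,13],"roll": -4.07,"jaw": 100},{"delta_pos": [-270,-185,13],"roll": -4.07,"jaw": 100},{"delta_pos": [-300,-205,13],"roll": -4.07,"jaw": 100},{"delta_pos": [-325,-225,13],"roll": -4.07,"jaw": 100},{"delta_pos": [-350,-240,13],"roll": -4.07,"jaw": 100},{"delta_pos": [-366,-250,13],"roll": -4.07,"jaw": 100},{"delta_pos": [-366,-250,13],"roll": -4.07,"jaw": 100},{"delta_pos": [-366,-250,13],"roll": -4.07,"jaw": 100},{"delta_pos": [-366,-250,13],"roll": -4.07,"jaw": 100},{"delta_pos": [-366,-250,13],"roll": -4.07,"jaw": 100},{"delta_pos": [-366,-250,13],"roll": -4.07,"jaw": 100}], squeeze=15)

```text
time_s: 1.65
ee_pos: [455.5, 178.5, 200.9]
ee_rot: [180.0, -0.0, -179.9]
force: [0.2, 1.0, -0.1]
gripper_width: 91.4
gripper_force: 0.0
```

```bash
cat >> fit.py <<'E'
def wrist(name):
    p,R=tool();f=env.grab_frame("wrist");T=np.array(f["T_tool_cam"])
    Rc=R@T[:3,:3];tc=R@T[:3,3]+p
    f["R"]=Rc.T;f["t"]=-Rc.T@tc
    cv2.imwrite(f"pics/{name}.png",f["img"]);W=cloud(f);return p,R,W,f
def rim(W,c,r,lo,hi,img=None):
    B=W.reshape(-1,3);d=np.hypot(*(B[:,:2]-c).T)
    B=B[(abs(d-r)<9)&(B[:,2]>lo)&(B[:,2]<hi)];return (*fit(B,r),len(B),B[:,2].mean() if len(B) else 0)
E
python3 - <<'E'
from fit import *
p,R,W,f=wrist("w1");s=env.state();print(s["ee_pos"],s["ee_rot"],s["qpos"])
print(rim(W,[455.9,177.3],24,58,70))
q=W[abs(W[...,2])<15];print("table",np.median(q[:,2]))
E
```

```text
[455.51458112 178.42772083 200.96178942] [ 1.79988094e+02 -8.89319671e-03 -1.79889903e+02] [ 2.00338244e+01  1.11277918e+01  1.01599579e+02  1.54204620e-02
  6.72769338e+01 -7.00822283e+01]
(array([453.96250639, 177.74121493]), np.float64(0.853997982435287), 953, np.float64(63.52696497564473))
table 0.5414891801198792
```

View pics/w1.png

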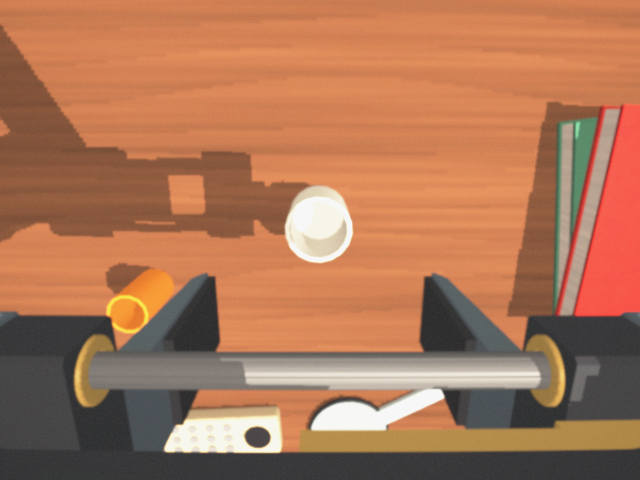

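The wrist view shows the medium cup at (319,225), centred between the fingers at about columns 190 and 450. The fit, (454,178) with its rim at 63.5 mm, agrees with the other two cameras. I'll lower so the tips reach 10–11 mm below the rim and close.

Emit:
arm_command(rows=[{"delta_pos": [1.5,-0.7,25],"roll": 0,"jaw": 100},{"delta_pos": [1.5,-0.7,50],"roll": 0,"jaw": 100},{"delta_pos": [1.5,-0.7,75],"roll": 0,"jaw": 100},{"delta_pos": [1.5,-0.7,100],"roll": 0,"jaw": 100},{"delta_pos": [1.5,-0.7,120],"roll": 0,"jaw": 100},{"delta_pos": [1.5,-0.7,135],"roll": 0,"jaw": 100},{"delta_pos": [1.5,-0.7,144],"roll": 0,"jaw": 100},{"delta_pos": [1.5,-0.7,147.5],"roll": 0,"jaw": 100},{"delta_pos": [1.5,-0.7,147.5],"roll": 0,"jaw": 80},{"delta_pos": [1.5,-0.7,147.5],"roll": 0,"jaw": 70},{"delta_pos": [1.5,-0.7,147.5],"roll": 0,"jaw": 60},{"delta_pos": [1.5,-0.7,147.5],"roll": 0,"jaw": 55},{"delta_pos": [1.5,-0.7,147.5],"roll": 0,"jaw": 50},{"delta_pos": [1.5,-0.7,147.5],"roll": 0,"jaw": 45},{"delta_pos": [1.5,-0.7,147.5],"roll": 0,"jaw": 40},{"delta_pos": [1.5,-0.7,147.5],"roll": 0,"jaw": 40},{"delta_pos": [1.5,-0.7,147.5],"roll": 0,"jaw": 40}], squeeze=15)

```text
time_s: 3.12
ee_pos: [454.9, 177.1, 53.8]
ee_rot: [180.0, 0.0, -180.0]
force: [-1.5, 0.5, 1.5]
gripper_width: 50.1
gripper_force: 15.0
```

Emit:
arm_command(rows=[{"delta_pos": [0,0,-4],"roll": 0,"jaw": 40},{"delta_pos": [0,0,-12],"roll": 0,"jaw": 40},{"delta_pos": [0,0,-24],"roll": 0,"jaw": 40},{"delta_pos": [0,0,-38],"roll": 0,"jaw": 40},{"delta_pos": [0,0,-52],"roll": 0,"jaw": 40},{"delta_pos": [0,0,-66],"roll": 0,"jaw": 40},{"delta_pos": [0,0,-80],"roll": 0,"jaw": 40},{"delta_pos": [0,0,-94],"roll": 0,"jaw": 40},{"delta_pos": [0,0,-108],"roll": 0,"jaw": 40},{"delta_pos": [0,0,-120],"roll": 0,"jaw": 40},{"delta_pos": [0,0,-128],"roll": 0,"jaw": 40},{"delta_pos": [0,0,-130],"roll": 0,"jaw": 40},{"delta_pos": [0,0,-130],"roll": 0,"jaw": 40}])

```text
time_s: 4.2
ee_pos: [454.7, 176.9, 183.9]
ee_rot: [180.0, 0.0, -180.0]
force: [0.4, -0.1, -1.8]
gripper_width: 49.9
gripper_force: 15.0
```

Run:
```python
from fit import *
p,R,W,f=wrist("w2");s=env.state();print(p,s["gripper_width"],s["gripper_force"])
print(rim(W,p[:2],24,p[2]+2,p[2]+18), "rel above")
```

```text
[454.6507829  176.90370942 183.89451789] 50.323016429057695 14.996915990486741
(array([453.33829041, 177.03001351]), np.float64(1.5583175872560413), 3735, np.float64(193.05412394793885)) rel above
```

View pics/w2.png

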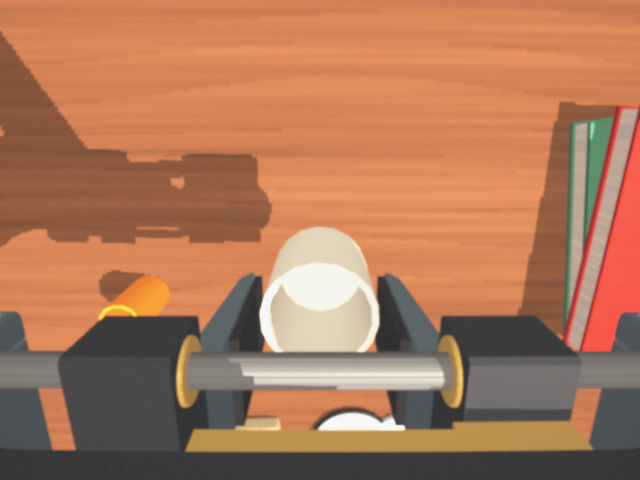

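Held and upright, with the rim 9–10 mm above the tips. Now I carry it over to the large cup.

Emit:
arm_command(rows=[{"delta_pos": [0,-5,0],"roll": 0,"jaw": 40},{"delta_pos": [0,-15,0],"roll": 0,"jaw": 40},{"delta_pos": [0,-30,0],"roll": 0,"jaw": 40},{"delta_pos": [0,-50,0],"roll": 0,"jaw": 40},{"delta_pos": [0,-72,0],"roll": 0,"jaw": 40},{"delta_pos": [0,-95,0],"roll": 0,"jaw": 40},{"delta_pos": [0,-118,0],"roll": 0,"jaw": 40},{"delta_pos": [0,-141,0],"roll": 0,"jaw": 40},{"delta_pos": [0,-164,0],"roll": 0,"jaw": 40},{"delta_pos": [0,-187,0],"roll": 0,"jaw": 40},{"delta_pos": [0,-210,0],"roll": 0,"jaw": 40},{"delta_pos": [0,-233,0],"roll": 0,"jaw": 40},{"delta_pos": [0,-256,0],"roll": 0,"jaw": 40},{"delta_pos": [0,-279,0],"roll": 0,"jaw": 40},{"delta_pos": [0,-300,0],"roll": 0,"jaw": 40},{"delta_pos": [0,-316,0],"roll": 0,"jaw": 40},{"delta_pos": [0,-327,0],"roll": 0,"jaw": 40},{"delta_pos": [0,-333,0],"roll": 0,"jaw": 40},{"delta_pos": [0,-334,0],"roll": 0,"jaw": 40},{"delta_pos": [0,-334,0],"roll": 0,"jaw": 40}])

```text
time_s: 5.92
ee_pos: [454.4, -157.0, 183.2]
ee_rot: [180.0, -0.0, 180.0]
force: [-0.8, 0.4, -1.9]
gripper_width: 50.0
gripper_force: 15.0
```

Run:
```python
from fit import *
p,R,W,f=wrist("w3");s=env.state();print(p,s["gripper_width"],s["gripper_force"])
print(rim(W,p[:2],24,p[2]+2,p[2]+18), "held")
print(rim(W,[455.5,-157.4],32.5,56,68), "large")
f=env.grab_frame("top");W=cloud(f);A=W[250:345,330:430].reshape(-1,3);A=A[(A[:,2]>56)&(A[:,2]<68)];print(len(A))
```

```text
[ 454.43542008 -156.96115343  183.16062031] 50.03619719048124 14.99683931004256
(array([ 453.11947976, -156.83091296]), np.float64(1.5616188885898183), 3729, np.float64(192.35979244583464)) held
(array([ 454.15991996, -157.51304992]), np.float64(0.8503791773848275), 835, np.float64(61.743911176464024)) large
4
```

View pics/w3.png

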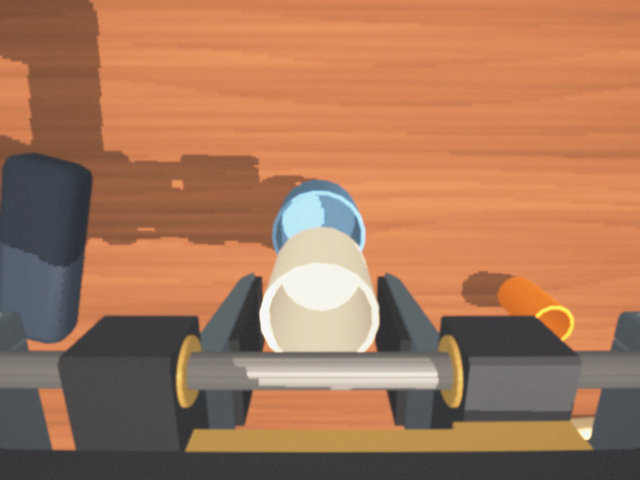

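The picture shows the white cup at (319,315) held squarely in front of the blue one at (320,215). The fits differ by about 1 mm, against 5.5 mm of clearance. I'll lower until the tips are 3–4 mm above the blue rim.

Emit:
arm_command(rows=[{"delta_pos": [-0.5,-0.5,8],"roll": 0,"jaw": 40},{"delta_pos": [-0.5,-0.5,20],"roll": 0,"jaw": 40},{"delta_pos": [-0.5,-0.5,35],"roll": 0,"jaw": 40},{"delta_pos": [-0.5,-0.5,48],"roll": 0,"jaw": 40},{"delta_pos": [-0.5,-0.5,57],"roll": 0,"jaw": 40},{"delta_pos": [-0.5,-0.5,63],"roll": 0,"jaw": 40},{"delta_pos": [-0.5,-0.5,68],"roll": 0,"jaw": 40},{"delta_pos": [-0.5,-0.5,73],"roll": 0,"jaw": 40},{"delta_pos": [-0.5,-0.5,78],"roll": 0,"jaw": 40},{"delta_pos": [-0.5,-0.5,83],"roll": 0,"jaw": 40}])

```text
time_s: 6.85
ee_pos: [455.6, -157.7, 100.3]
ee_rot: [-180.0, 0.1, -180.0]
force: [0.1, 0.1, -2.0]
gripper_width: 49.8
gripper_force: 15.0
```

Emit:
arm_command(rows=[{"delta_pos": [0,0,6],"roll": 0,"jaw": 40},{"delta_pos": [0,0,12],"roll": 0,"jaw": 40},{"delta_pos": [0,0,18],"roll": 0,"jaw": 40},{"delta_pos": [0,0,24],"roll": 0,"jaw": 40},{"delta_pos": [0,0,28],"roll": 0,"jaw": 40},{"delta_pos": [0,0,31],"roll": 0,"jaw": 40},{"delta_pos": [0,0,33],"roll": 0,"jaw": 40},{"delta_pos": [0,0,34],"roll": 0,"jaw": 40},{"delta_pos": [0,0,34],"roll": 0,"jaw": 40},{"delta_pos": [0,0,34],"roll": 0,"jaw": 40}])

```text
time_s: 7.68
ee_pos: [455.4, -157.6, 66.6]
ee_rot: [-180.0, 0.0, -180.0]
force: [-0.6, -0.3, -1.9]
gripper_width: 50.2
gripper_force: 15.0
```

Emit:
arm_command(rows=[{"delta_pos": [0,0,1],"roll": 0,"jaw": 40},{"delta_pos": [0,0,2],"roll": 0,"jaw": 40},{"delta_pos": [0,0,2.5],"roll": 0,"jaw": 40},{"delta_pos": [0,0,2.5],"roll": 0,"jaw": 40}])

```text
time_s: 8.02
ee_pos: [455.2, -157.5, 63.9]
ee_rot: [180.0, -0.0, -180.0]
force: [-1.3, -0.3, -1.8]
gripper_width: 50.3
gripper_force: 15.0
```

Only about 2 mm is left, so I open gradually and rise.

Emit:
arm_command(rows=[{"delta_pos": [0,0,0],"roll": 0,"jaw": 58},{"delta_pos": [0,0,0],"roll": 0,"jaw": 62},{"delta_pos": [0,0,0],"roll": 0,"jaw": 70},{"delta_pos": [0,0,0],"roll": 0,"jaw": 85},{"delta_pos": [0,0,0],"roll": 0,"jaw": 100},{"delta_pos": [0,0,0],"roll": 0,"jaw": 100},{"delta_pos": [0,0,-15],"roll": 0,"jaw": 100},{"delta_pos": [0,0,-40],"roll": 0,"jaw": 100},{"delta_pos": [0,0,-70],"roll": 0,"jaw": 100},{"delta_pos": [0,0,-100],"roll": 0,"jaw": 100},{"delta_pos": [0,0,-130],"roll": 0,"jaw": 100},{"delta_pos": [0,0,-137],"roll": 0,"jaw": 100},{"delta_pos": [0,0,-137],"roll": 0,"jaw": 100},{"delta_pos": [0,0,-137],"roll": 0,"jaw": 100}])

```text
time_s: 9.18
ee_pos: [454.8, -157.4, 200.3]
ee_rot: [180.0, -0.0, -180.0]
force: [-0.2, 0.1, 0.1]
gripper_width: 91.3
gripper_force: 0.0
```

Run:
```python
from fit import *
p,R,W,f=wrist("w4");s=env.state();print(p,s["gripper_width"])
print(rim(W,[455,-157.5],24,67,78), "medium (want z~72)")
print(rim(W,[455,-157.5],32.5,56,66), "large")
print(rim(W,[524,22],15.7,60,72), "small")
```

```text
[ 454.77390809 -157.40410546  200.31610598] 91.24488406332968
(array([ 454.33084336, -156.90271365]), np.float64(0.8478832181230347), 959, np.float64(71.70580406043085)) medium (want z~72)
(array([ 454.00750085, -157.56713456]), np.float64(1.5718119449240804), 1394, np.float64(61.57801630923048)) large
(array([524.37939642,  21.98340215]), np.float64(0.5996112622622612), 419, np.float64(64.6171991013882)) small
```

View pics/w4.png

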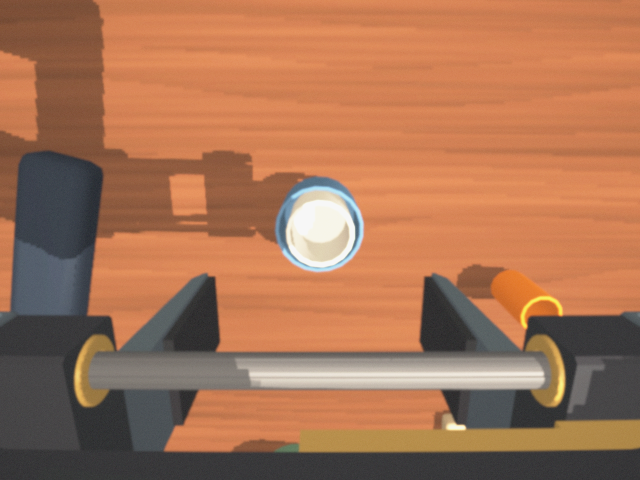

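The white cup is seated concentrically in the blue one at (320,228), with its rim at 71.7 mm. Next is the small cup.

Emit:
arm_command(rows=[{"delta_pos": [-12,30,0],"roll": 0,"jaw": 100},{"delta_pos": [-24,60,0],"roll": 0,"jaw": 100},{"delta_pos": [-36,92,0],"roll": 0,"jaw": 100},{"delta_pos": [-48,123,0],"roll": 0,"jaw": 100},{"delta_pos": [-59,152,0],"roll": 0,"jaw": 100},{"delta_pos": [-67,172,0],"roll": 0,"jaw": 90},{"delta_pos": [-70,179,0],"roll": 0,"jaw": 75},{"delta_pos": [-70,179.5,0],"roll": 0,"jaw": 75},{"delta_pos": [-70,179.5,25],"roll": 0,"jaw": 75},{"delta_pos": [-70,179.5,55],"roll": 0,"jaw": 75},{"delta_pos": [-70,179.5,85],"roll": 0,"jaw": 75},{"delta_pos": [-70,179.5,110],"roll": 0,"jaw": 75},{"delta_pos": [-70,179.5,125],"roll": 0,"jaw": 75},{"delta_pos": [-70,179.5,130],"roll": 0,"jaw": 75},{"delta_pos": [-70,179.5,130],"roll": 0,"jaw": 75}])

```text
time_s: 10.48
ee_pos: [523.4, 20.8, 69.2]
ee_rot: [-180.0, -0.3, 180.0]
force: [0.7, 0.7, 0.7]
gripper_width: 68.2
gripper_force: 0.0
```

Run:
```python
from fit import *
p,R,W,f=wrist("w5");print(p)
print(rim(W,[524.5,22],15.7,60,72), "small")
```

```text
[523.44617063  20.84170356  69.2088662 ]
(array([523.89048609,  22.83398574]), np.float64(0.6569954819466711), 1730, np.float64(64.98569484130743)) small
```

Emit:
arm_command(rows=[{"delta_pos": [0,0.7,5],"roll": 0,"jaw": 75},{"delta_pos": [0,0.7,10],"roll": 0,"jaw": 75},{"delta_pos": [0,0.7,14],"roll": 0,"jaw": 75},{"delta_pos": [0,0.7,14],"roll": 0,"jaw": 65},{"delta_pos": [0,0.7,14],"roll": 0,"jaw": 55},{"delta_pos": [0,0.7,14],"roll": 0,"jaw": 48},{"delta_pos": [0,0.7,14],"roll": 0,"jaw": 42},{"delta_pos": [0,0.7,14],"roll": 0,"jaw": 36},{"delta_pos": [0,0.7,14],"roll": 0,"jaw": 30},{"delta_pos": [0,0.7,14],"roll": 0,"jaw": 24},{"delta_pos": [0,0.7,14],"roll": 0,"jaw": 20},{"delta_pos": [0,0.7,14],"roll": 0,"jaw": 20},{"delta_pos": [0,0.7,14],"roll": 0,"jaw": 20}], squeeze=12)

```text
time_s: 11.62
ee_pos: [525.3, 22.7, 57.1]
ee_rot: [180.0, 0.0, -180.0]
force: [-0.7, -0.2, 1.8]
gripper_width: 33.9
gripper_force: 12.0
```

Emit:
arm_command(rows=[{"delta_pos": [0,0,-4],"roll": 0,"jaw": 20},{"delta_pos": [0,0,-12],"roll": 0,"jaw": 20},{"delta_pos": [0,0,-24],"roll": 0,"jaw": 20},{"delta_pos": [0,0,-38],"roll": 0,"jaw": 20},{"delta_pos": [0,0,-54],"roll": 0,"jaw": 20},{"delta_pos": [0,0,-70],"roll": 0,"jaw": 20},{"delta_pos": [0,0,-86],"roll": 0,"jaw": 20},{"delta_pos": [0,0,-102],"roll": 0,"jaw": 20},{"delta_pos": [0,0,-116],"roll": 0,"jaw": 20},{"delta_pos": [0,0,-126],"roll": 0,"jaw": 20},{"delta_pos": [0,0,-130],"roll": 0,"jaw": 20},{"delta_pos": [0,0,-130],"roll": 0,"jaw": 20},{"delta_pos": [0,0,-130],"roll": 0,"jaw": 20}])

```text
time_s: 12.7
ee_pos: [524.8, 22.7, 186.6]
ee_rot: [180.0, -0.0, -180.0]
force: [0.3, -0.0, -0.1]
gripper_width: 33.7
gripper_force: 12.0
```

Run:
```python
from fit import *
p,R,W,f=wrist("w6");print(p)
print(rim(W,p[:2],15.7,p[2]+2,p[2]+16), "small")
```

```text
[524.81535987  22.65047703 186.55513633]
(array([523.28080593,  22.78953727]), np.float64(1.4077817581362446), 2653, np.float64(194.46828814148168)) small
```

View pics/w6.png

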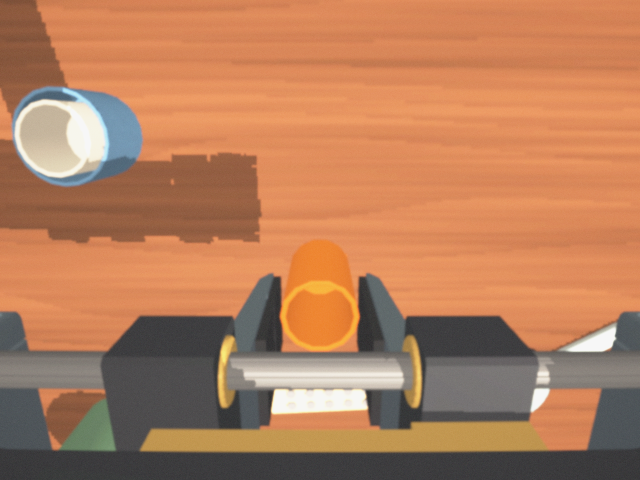

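The small cup at (320,315) is held upright. The nest is at (65,135). Carrying it over.

Emit:
arm_command(rows=[{"delta_pos": [2,-5,0],"roll": 0,"jaw": 20},{"delta_pos": [6,-15,0],"roll": 0,"jaw": 20},{"delta_pos": [12,-30,0],"roll": 0,"jaw": 20},{"delta_pos": [20,-50,0],"roll": 0,"jaw": 20},{"delta_pos": [28,-72,0],"roll": 0,"jaw": 20},{"delta_pos": [37,-95,0],"roll": 0,"jaw": 20},{"delta_pos": [46,-118,0],"roll": 0,"jaw": 20},{"delta_pos": [54,-140,0],"roll": 0,"jaw": 20},{"delta_pos": [61,-158,0],"roll": 0,"jaw": 20},{"delta_pos": [66,-171,0],"roll": 0,"jaw": 20},{"delta_pos": [69,-178,0],"roll": 0,"jaw": 20},{"delta_pos": [70,-180,0],"roll": 0,"jaw": 20},{"delta_pos": [70,-180,0],"roll": 0,"jaw": 20},{"delta_pos": [70,-180,0],"roll": 0,"jaw": 20},{"delta_pos": [70,-180,0],"roll": 0,"jaw": 20}])

```text
time_s: 14.0
ee_pos: [455.4, -156.8, 186.9]
ee_rot: [180.0, 0.0, -179.9]
force: [0.1, -1.3, -0.4]
gripper_width: 33.7
gripper_force: 12.0
```

Run:
```python
from fit import *
p,R,W,f=wrist("w7");print(p)
print(rim(W,p[:2],15.7,p[2]+2,p[2]+16), "small")
print(rim(W,[455,-157.3],24,67,76), "medium",rim(W,[455,-157.3],32.5,56,66))
```

```text
[ 455.42244073 -156.76736453  186.86141922]
(array([ 453.87415061, -156.62703905]), np.float64(1.39934089680647), 2651, np.float64(194.8187664768575)) small
(array([ 454.66455425, -156.83708358]), np.float64(0.8434595153073408), 702, np.float64(71.87484816226186)) medium (array([ 454.54625185, -157.52336971]), np.float64(1.7379677073325759), 1156, np.float64(61.65941086946179))
```

View pics/w7.png

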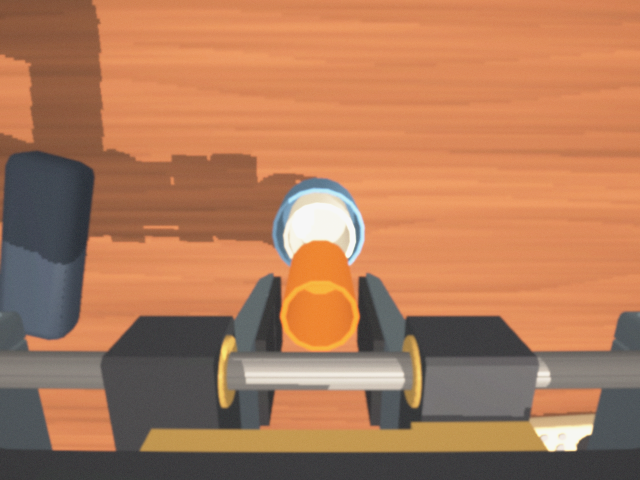

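The orange cup lines up with the white cup, within about 1 mm. I lower in two steps.

Emit:
arm_command(rows=[{"delta_pos": [0,-0.2,6],"roll": 0,"jaw": 20},{"delta_pos": [0,-0.2,16],"roll": 0,"jaw": 20},{"delta_pos": [0,-0.2,28],"roll": 0,"jaw": 20},{"delta_pos": [0,-0.2,40],"roll": 0,"jaw": 20},{"delta_pos": [0,-0.2,48],"roll": 0,"jaw": 20},{"delta_pos": [0,-0.2,54],"roll": 0,"jaw": 20},{"delta_pos": [0,-0.2,60],"roll": 0,"jaw": 20},{"delta_pos": [0,-0.2,66],"roll": 0,"jaw": 20},{"delta_pos": [0,-0.2,72],"roll": 0,"jaw": 20}])

```text
time_s: 14.8
ee_pos: [455.5, -157.6, 114.5]
ee_rot: [-180.0, 0.0, -180.0]
force: [0.1, 0.3, -1.1]
gripper_width: 33.8
gripper_force: 12.0
```

Emit:
arm_command(rows=[{"delta_pos": [0,0,6],"roll": 0,"jaw": 20},{"delta_pos": [0,0,12],"roll": 0,"jaw": 20},{"delta_pos": [0,0,18],"roll": 0,"jaw": 20},{"delta_pos": [0,0,24],"roll": 0,"jaw": 20},{"delta_pos": [0,0,29],"roll": 0,"jaw": 20},{"delta_pos": [0,0,33],"roll": 0,"jaw": 20},{"delta_pos": [0,0,36],"roll": 0,"jaw": 20},{"delta_pos": [0,0,38],"roll": 0,"jaw": 20},{"delta_pos": [0,0,39],"roll": 0,"jaw": 20},{"delta_pos": [0,0,39],"roll": 0,"jaw": 20},{"delta_pos": [0,0,39],"roll": 0,"jaw": 20}])

```text
time_s: 15.72
ee_pos: [455.4, -157.6, 76.1]
ee_rot: [-180.0, 0.0, -180.0]
force: [-0.2, 0.6, -0.2]
gripper_width: 33.5
gripper_force: 12.0
```

Emit:
arm_command(rows=[{"delta_pos": [0,0,0.7],"roll": 0,"jaw": 20},{"delta_pos": [0,0,1.3],"roll": 0,"jaw": 20},{"delta_pos": [0,0,1.3],"roll": 0,"jaw": 20},{"delta_pos": [0,0,1.3],"roll": 0,"jaw": 40},{"delta_pos": [0,0,1.3],"roll": 0,"jaw": 45},{"delta_pos": [0,0,1.3],"roll": 0,"jaw": 55},{"delta_pos": [0,0,1.3],"roll": 0,"jaw": 75},{"delta_pos": [0,0,1.3],"roll": 0,"jaw": 100},{"delta_pos": [0,0,1.3],"roll": 0,"jaw": 100},{"delta_pos": [0,0,1.3],"roll": 0,"jaw": 100},{"delta_pos": [0,0,-20],"roll": 0,"jaw": 100},{"delta_pos": [0,0,-50],"roll": 0,"jaw": 100},{"delta_pos": [0,0,-85],"roll": 0,"jaw": 100},{"delta_pos": [0,0,-115],"roll": 0,"jaw": 100},{"delta_pos": [0,0,-124],"roll": 0,"jaw": 100},{"delta_pos": [0,0,-124],"roll": 0,"jaw": 100},{"delta_pos": [0,0,-124],"roll": 0,"jaw": 100}])

```text
time_s: 17.13
ee_pos: [454.8, -157.4, 199.4]
ee_rot: [180.0, -0.0, -180.0]
force: [-0.3, 0.1, -0.7]
gripper_width: 90.7
gripper_force: 0.0
```

Run:
```python
from fit import *
p,R,W,f=wrist("w8");print(p,env.state()["gripper_width"])
c=[455,-157.3]
print(rim(W,c,15.7,77,88), "small (82)")
print(rim(W,c,24,67,76), "medium",rim(W,c,32.5,56,66))
```

```text
[ 454.80392944 -157.40504794  199.35315165] 91.48357854396302
(array([ 454.03251073, -157.35648706]), np.float64(0.7056434146662265), 592, np.float64(81.66012565424046)) small (82)
(array([ 454.60478286, -156.84915697]), np.float64(1.4939615581940855), 1081, np.float64(71.68277132169952)) medium (array([ 454.00127105, -157.55075885]), np.float64(1.577130268931274), 1393, np.float64(61.55865714615077))
```

View pics/w8.png

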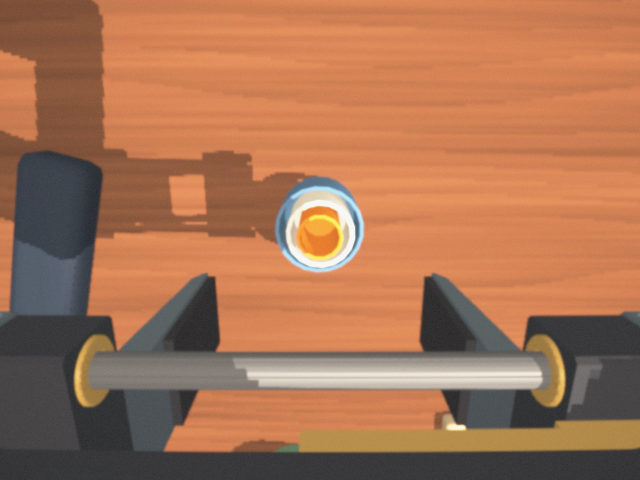

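All three are nested concentrically at (320,228), with rims at 81.7, 71.7 and 61.6 mm. Now I take the large cup by its outside.

Emit:
arm_command(rows=[{"delta_pos": [0.5,0,20],"roll": 0,"jaw": 100},{"delta_pos": [0.5,0,50],"roll": 0,"jaw": 100},{"delta_pos": [0.5,0,80],"roll": 0,"jaw": 100},{"delta_pos": [0.5,0,105],"roll": 0,"jaw": 100},{"delta_pos": [0.5,0,120],"roll": 0,"jaw": 100},{"delta_pos": [0.5,0,132],"roll": 0,"jaw": 100},{"delta_pos": [0.5,0,144],"roll": 0,"jaw": 100},{"delta_pos": [0.5,0,155],"roll": 0,"jaw": 100},{"delta_pos": [0.5,0,165],"roll": 0,"jaw": 100},{"delta_pos": [0.5,0,173],"roll": 0,"jaw": 100},{"delta_pos": [0.5,0,177],"roll": 0,"jaw": 100},{"delta_pos": [0.5,0,177],"roll": 0,"jaw": 100},{"delta_pos": [0.5,0,177],"roll": 0,"jaw": 100}], squeeze=25)

```text
time_s: 18.27
ee_pos: [454.4, -157.4, 22.5]
ee_rot: [180.0, -0.1, -180.0]
force: [-0.2, -0.3, 0.3]
gripper_width: 91.2
gripper_force: 0.0
```

Emit:
arm_command(rows=[{"delta_pos": [0,0,0],"roll": 0,"jaw": 90},{"delta_pos": [0,0,0],"roll": 0,"jaw": 84},{"delta_pos": [0,0,0],"roll": 0,"jaw": 80},{"delta_pos": [0,0,0],"roll": 0,"jaw": 77},{"delta_pos": [0,0,0],"roll": 0,"jaw": 75},{"delta_pos": [0,0,0],"roll": 0,"jaw": 73},{"delta_pos": [0,0,0],"roll": 0,"jaw": 70},{"delta_pos": [0,0,0],"roll": 0,"jaw": 60},{"delta_pos": [0,0,0],"roll": 0,"jaw": 60},{"delta_pos": [0,0,0],"roll": 0,"jaw": 60}])

```text
time_s: 19.1
ee_pos: [454.9, -157.7, 23.2]
ee_rot: [-180.0, 0.0, -180.0]
force: [-1.2, -1.1, 4.9]
gripper_width: 68.3
gripper_force: 25.0
```

Emit:
arm_command(rows=[{"delta_pos": [0,0,-2],"roll": 0,"jaw": 60},{"delta_pos": [0,0,-6],"roll": 0,"jaw": 60},{"delta_pos": [0,0,-13],"roll": 0,"jaw": 60},{"delta_pos": [0,0,-23],"roll": 0,"jaw": 60},{"delta_pos": [0,0,-34],"roll": 0,"jaw": 60},{"delta_pos": [0,0,-46],"roll": 0,"jaw": 60},{"delta_pos": [0,0,-58],"roll": 0,"jaw": 60},{"delta_pos": [0,0,-70],"roll": 0,"jaw": 60},{"delta_pos": [0,0,-82],"roll": 0,"jaw": 60},{"delta_pos": [0,0,-94],"roll": 0,"jaw": 60},{"delta_pos": [0,0,-105],"roll": 0,"jaw": 60},{"delta_pos": [0,0,-114],"roll": 0,"jaw": 60},{"delta_pos": [0,0,-119],"roll": 0,"jaw": 60},{"delta_pos": [0,0,-122],"roll": 0,"jaw": 60},{"delta_pos": [0,0,-122],"roll": 0,"jaw": 60},{"delta_pos": [0,0,-122],"roll": 0,"jaw": 60},{"delta_pos": [0,0,-122],"roll": 0,"jaw": 60},{"delta_pos": [0,0,-122],"roll": 0,"jaw": 60},{"delta_pos": [0,0,-122],"roll": 0,"jaw": 60},{"delta_pos": [0,0,-122],"roll": 0,"jaw": 60}])

```text
time_s: 20.77
ee_pos: [454.6, -157.5, 144.6]
ee_rot: [180.0, -0.0, -180.0]
force: [-0.1, 0.1, -4.1]
gripper_width: 68.4
gripper_force: 25.0
```

Run:
```python
from fit import *
p,R,W,f=wrist("w9");print(p,env.state()["gripper_width"],env.state()["gripper_force"])
c=p[:2];h=p[2]-23
print(rim(W,c,15.7,h+77,h+88), "small", h+82)
print(rim(W,c,24,h+67,h+76), "medium",h+72,rim(W,c,32.5,h+56,h+66))
g=env.grab_frame("scene");i=g["img"][60:240,200:440];print(np.nanmax(env.state()["qvel"]))
cv2.imwrite("pics/s9.png",np.hstack([cv2.resize(i,(400,300)),cv2.resize(f["img"],(400,300))]))
```

```text
[ 454.58308925 -157.51860789  144.58858527] 67.93467822364356 24.99908996745944
(array([ 453.36544916, -157.2217114 ]), np.float64(0.5978151958658879), 2722, np.float64(202.24900192299532)) small 203.58858527204566
(array([ 455.13750012, -156.8055846 ]), np.float64(2.622753792928364), 4229, np.float64(193.00676300520314)) medium 193.58858527204566 (array([ 454.61057251, -157.34292592]), np.float64(3.010085145293449), 5679, np.float64(182.8601931122153))
0.0522424257315833
```

View pics/s9.png

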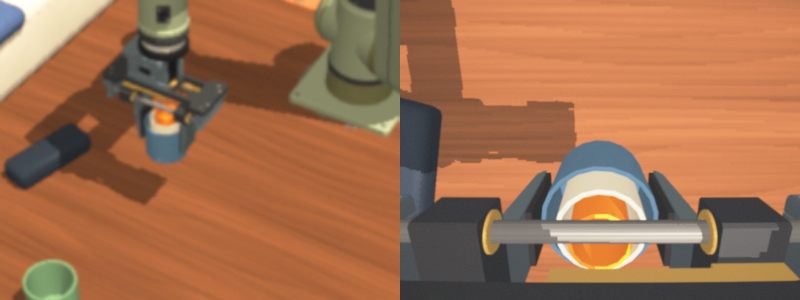

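The nest is held level with its underside at about 121 mm. The left view shows it hanging free at (165,140), and the right one shows the cups still concentric. The wrist carries 4.1 N, which matches the 400 g nest. Handing in.

```bash
python3 -c "
from workcell import env
print(env.job_done())"
```

```text
the job is handed in; nothing more can be done
None
```

The three cups are nested in size order and the gripper is holding the nest by the large cup, steady and level, its underside about 12 cm above the nightstand top; I handed the job in at about 21 s of the 72 s allowed, but no verdict came back.

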